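Index the circuit-board holder one slot towards the multimeter

TASK

Without grasping anything, hook the fingertips under the red pull ring of the circuit-board holder, lift its spring pin out of the slot, and swing the arm exactly one slot round so that the ring moves towards the side where the yellow multimeter stands. Let the pin drop fully home in that next slot and take the fingers out of the ring. Do not pinch or wrench the ring, and leave the multimeter, tip cleaner, solder spool and flux jar where they are.

Things in the scene. Friction and masses are not known exactly. Their poses are not given: they have to be found in the camera images.
- holder: Fixed base of the board holder: grey foot, aluminium quadrant (arc of 170 mm radius round the pivot) on the robot's side. Origin on the work surface on the vertical pivot axis; x points from the quadrant's middle through the pivot, away from the robot; y to the left seen from the robot. Quadrant top 30 mm high, 5 slots at -40, -20, 0, 20, 40 degrees, white tick at each on the outer rim
- board_arm (a joint): White arm, turns about the pivot. Radians: 0 = along the holder's -x, pin in the middle slot (the start); positive = ring end swings to the holder's +y (left). One slot = 0.349 (20 degrees), stops +-0.76. Pin home: locked, 0.01 play. Pin raised: turns against about 1.5 N at the ring and stays where left. Bar 30 mm wide, top 46 mm high, pin 170 mm from the pivot
- index_pin (a joint): Lift of the vertical spring pin (10 mm, round nose) at the arm's outer end, in m: 0 = home in a slot (slots 12.6 mm wide), 0.012 = nose just clear of the quadrant's top, 0.028 = upper stop. The spring pushes down with 3 N at home, 7 N at the stop. Let go within 2 mm of a slot's middle it drops in; elsewhere it rests on the top and drops when the arm is pushed over the slot
- pull_ring: Red rigid ring fixed on top of the pin, lifts and turns with it: inner diameter 60 mm, bar 6 mm. Origin at its centre, 93 mm high with the pin home, 145 mm from the pivot axis. x level towards the pivot, y level in the ring's plane. The plane leans 50 degrees from upright, top edge nearer to the pivot: top of bar 117 mm high, lowest bar 69 mm, above a 62 mm high black boss
- ring_top (a point): Top of the red ring, on the bar's centre line (114 mm high with the pin home): the part to lift from below. Closed fingers that lean 30 to 50 degrees from straight down, tips towards the pivot, pass through the ring's centre squarely; 40 mm are free behind it along that line. Bring them up against the underside of this bar, tips some 20 mm past it, before lifting straight up
- board (a point): Centre of the green circuit board 85 x 94 mm that is clamped on the arm over the pivot and turns with it; 76 mm high, clamps to 80 mm, parts on it to 90 mm
- multimeter: Loose yellow multimeter leaning back on a black stand: 90 mm wide, about 175 mm deep, 157 mm high. Stands to the left or to the right of the holder and so tells which way to swing. Origin under its middle, z up. Not to be disturbed
- tip_cleaner: Loose round brass tip cleaner, 80 mm diameter, 70 mm high, on the other side of the holder. Origin at the centre of its underside. Not to be disturbed
- solder_spool: Loose blue solder spool standing on its flange, 60 mm diameter, 40 mm high. Origin at the centre of its underside. Not to be disturbed
- flux_jar: Loose amber jar with a white cap, 48 mm diameter, 50 mm high. Origin at the centre of its underside. Not to be disturbed

How it is judged (in metres and radians):
On the way, in this order (a step that is already met when the one before it is completed fails the run):
1. the pin is lifted out of the middle slot (value of joint index_pin above 0.01 m and value of joint board_arm between -0.1 and 0.1 rad), for 0.1 s.
2. the arm is swung over to the next slot on the multimeter's side (((y of multimeter in the frame of holder above 0 m and value of joint board_arm between 0.299 and 0.399 rad) or (not (y of multimeter in the frame of holder above 0 m) and value of joint board_arm between -0.399 and -0.299 rad))), for 0.1 s.
At the end, for the whole second after the job is handed in: The arm stands at +20 degrees (multimeter on the holder's left) or -20 degrees (on its right), within 0.05 rad, at rest, with the pin home (joint under 2 mm) (((y of multimeter in the frame of holder above 0 m and value of joint board_arm between 0.299 and 0.399 rad) or (not (y of multimeter in the frame of holder above 0 m) and value of joint board_arm between -0.399 and -0.299 rad)) and value of joint index_pin below 0.002 m and velocity of joint board_arm between -0.03 and 0.03 rad/s); the robot touches nothing.
It fails at once if the arm goes to the wrong side, away from the multimeter, by more than a third of a slot ((y of multimeter in the frame of holder above 0 m and value of joint board_arm below -0.12 rad) or (not (y of multimeter in the frame of holder above 0 m) and value of joint board_arm above 0.12 rad)).
It fails at once if the arm is swung more than half a slot past the next slot ((y of multimeter in the frame of holder above 0 m and value of joint board_arm above 0.5235 rad) or (not (y of multimeter in the frame of holder above 0 m) and value of joint board_arm below -0.5235 rad)).
It fails at once if the ring is pinched or wrenched (more than 30 N from the fingers) (contact force between the fingers and pull_ring above 30 N).
It fails at once if the multimeter, tip cleaner, solder spool or flux jar is moved more than 20 mm or lifted (distance of any of multimeter, tip_cleaner, solder_spool, flux_jar from where it was at the start of the episode above 0.02 m).
It also fails if it takes over 48 s, if anything falls off the work surface, if the arm or the gripper's body presses on something with over 40 N, if the wrist force passes 120 N, or if a joint passes its speed limit or range.

ROBOT

A 6-joint arm with a two-finger parallel gripper is mounted at the origin on the work surface. World frame = base frame: x ahead of the robot, y to its left, z up, the work surface at z = 0. Lengths are in mm, angles in rad, forces in N, time in s.
With the tool pointing down it reaches from about 400 to 925 mm from the base axis. Payload 12.5 kg.
Tool frame: the origin (TCP) lies at the centre of the arm's flange, where the gripper is bolted on; the fingertips stand 190 mm ahead of it and the grasp point (between the pads) lies 171 mm ahead of it; z points along the fingers, y is the line along which they close (so a half turn about z gives the same grasp; the last joint's range is limited). The gripper opens to 95 mm and grips with 3 to 60 N. Pads are 20 mm wide; open, the fingers measure 119 mm over their backs; the gripper's body (75 mm by 180 mm) begins 59 mm behind the grasp point.
Start: joints at [1.061, 0.491, 1.559, -0, 1.092, -0.106], TCP at [245.549, 574.744, 404.761] pointing down, gripper open.
Joint ranges: [-3.1, 3.1], [-0.84, 2.19], [0.05, 2.79], [-1.13, 4.28], [0.06, 2.93], [-2.69, 2.69]. Speed limits (rad/s): [2.22, 2.22, 2.79, 3.14, 3.14, 3.14].

INTERFACE

Orientations are given as [roll, pitch, yaw] about the fixed x, y, z axes, in that order (R = Rz(yaw) Ry(pitch) Rx(roll)).
In Python, from cell import env, read_camera, search_frame, cut_out gives the robot as it stands. The module is installed in compiled form; this text tells all that it offers.
- The arm moves only by the tool move_arm, never from a script. Its argument "commands" is a list of rows, each a list of 3 entries, a list of its own where there are three numbers: the shift along the world's x, y, z normalised to -1 to 1, where 1 is 0.03 m, then the turn about the world's z normalised to -1 to 1, where 1 is 0.08 rad, then the opening, from -1 (shut) to 1 (fully open), so that 0 is half open. A call has 1 to 20 rows; each row shifts and turns the commanded pose from where the row before left it; what a row does not reach is not made up. A row lasts 1/12 s, in which the tool goes at most 41.7 mm and 7.16 degrees, less where a joint would pass 70% of its speed; a pose out of reach is approached as far as the arm can. A call with a number of a shift or a turn outside -1 to 1 is refused whole. A call with a gripper value outside its range is refused whole. The fingers move at their own pace and stop on an object; the grip force is fixed at half the most. Time passes only in rows, so rows that do not move let the fingers close. It gives the time, the measured TCP pose, the force, the opening and the grip force at its end, in the units of the state.
- env.state(): the state, without advancing time (a new reading comes with each control period).
- read_camera(name): name is "side" or "top"; returns a dict with "image" (400x640x3 uint8, red, green, blue), "fx", "fy", "cx", "cy" (pixels), "rvec" (rotation vector, rad) and "tvec" (3), from world to camera coordinates, as OpenCV has them. Camera axes: x right, y down, z forward; pixel columns grow to the right and rows downward; lengths in mm; the calibration is good to about 2 mm. A picture is of the moment at which its call begins. There is no depth.
- env.job_done(): hands the job in; it is judged then, once.
Trained networks look in a picture, given as the dict that the camera call returned (one of the last four; its "shot" number tells which), for a name from the list of things; names that differ only in an ending like _2 or _b are one class to them, and where a whole thing is asked for, a point or a joint stands for the part that bears it (a point fixed in the world has none). Each returns a list of dicts, best first, with "confidence" (0 to 1); they miss things now and then, are a little off and sometimes report something else, mostly with a low value. They report only what shows in the picture. A call takes as long as a camera call.
- search_frame(thing, picture): "at" ([column, row] in pixels, amid what is visible of it).
- cut_out(thing, picture): "region" (400x640 bool, what is visible of it) and "at" ([column, row] in pixels, amid what is visible of it).
The state is a dict: "t": time; "joints": joint angles; "qvel": joint speeds; "tau": joint torques, N m; "eef_pos": TCP position; "tcp_rot": TCP orientation; "ft_force": force on the tool from outside, world axes, zero at the start; "moment": the same for the moment, N m; "opening": opening from 0.0 (shut) to 1.0 (fully open); "grip_force": force on a finger pad.
Only numpy, scipy, OpenCV 4.12 (cv2) and the standard library are available. Lean on these libraries where they do the work, as an engineer would, in place of code of your own. Each camera call takes 0.05 s, during which the arm holds its last target. There are 200 camera calls.

## Working session

There is one attempt and no reset: what is moved stays moved. The work goes in short steps, Python scripts to look and compute and a tool call to move; the robot and the scene stay as the last step left them, time stands still between calls to the robot, and variables do not carry over. Pictures are saved under pics/ and viewed, at most 10 in all, crops included, and the job is handed in when it is done.

Besides the shell and the picture viewer there is one more tool, called in YAML: its name, and indented under it one key for each argument. move_arm: Moves the arm, as the interface text tells. Its arguments: {"type":"object","properties":{"commands":{"type":"array","items":{"type":"array"}}},"required":["commands"]}

```bash
mkdir -p pics
python3 - <<'E'
from cell import env, read_camera, search_frame, cut_out
import cv2
print(env.state())
for n in ("top","side"):
    p=read_camera(n); cv2.imwrite(f"pics/{n}0.png",p["image"][:,:,::-1])
    print(n,p["fx"],p["cx"],p["cy"],p["rvec"],p["tvec"])
    for t in ["holder","board_arm","pull_ring","ring_top","board","multimeter","tip_cleaner","solder_spool","flux_jar"]:
        print(t,[(a["at"],round(a["confidence"],2)) for a in search_frame(t,p)[:2]])
E
```

```text
{'t': 0.0, 'joints': array([ 1.06141035e+00,  4.91602033e-01,  1.55945534e+00, -2.70744488e-05,
        1.09172308e+00, -1.05581243e-01]), 'qvel': array([-1.50105126e-04, -9.50192633e-05,  1.44369942e-03,  6.43293005e-04,
        4.88195736e-04,  1.40213292e-04]), 'tau': array([-4.23202482e-04, -6.12646580e+01, -2.58172989e+01,  6.91429898e-02,
        4.83259361e-02, -1.38895980e-04]), 'eef_pos': array([245.53127853, 574.7209849 , 404.13320654]), 'tcp_rot': array([-3.14040894e+00, -1.01298333e-04,  2.73780036e+00]), 'ft_force': array([-0.62768836, -0.17855266, -0.24621466]), 'moment': array([ 0.01799119,  0.01243946, -0.01206814]), 'grip_force': 0.0, 'opening': 1.0020288496739531}
top 373.50070859240316 322.11009180076644 193.4993381745907 [ 2.12214166 -2.09809147  0.22877744] [-19.98080696 645.24028685 805.97039531]
holder [([331.1, 167.7], 0.78), ([331.5, 147.2], 0.4)]
board_arm [([334.1, 146.6], 0.7)]
pull_ring [([331.6, 200.0], 0.56)]
ring_top [([338.8, 200.3], 0.77)]
board [([334.2, 147.3], 0.56)]
multimeter [([149.0, 217.2], 0.95)]
tip_cleaner [([464.0, 193.5], 0.81)]
solder_spool [([216.5, 284.3], 0.86)]
flux_jar [([408.2, 262.2], 0.77)]
side 404.48165610490554 318.90842610527875 194.3108666510616 [ 2.16432851 -0.11782344  0.06505692] [-639.66884221  108.13156827 1067.04950255]
holder [([351.8, 226.4], 0.72)]
board_arm [([369.0, 213.2], 0.84), ([321.2, 206.7], 0.21)]
pull_ring []
ring_top []
board [([367.6, 213.5], 0.67)]
multimeter [([290.7, 136.0], 0.81)]
tip_cleaner [([348.5, 314.8], 0.84)]
solder_spool [([250.4, 173.9], 0.66)]
flux_jar [([263.4, 276.3], 0.84)]
```

View pics/top0.png

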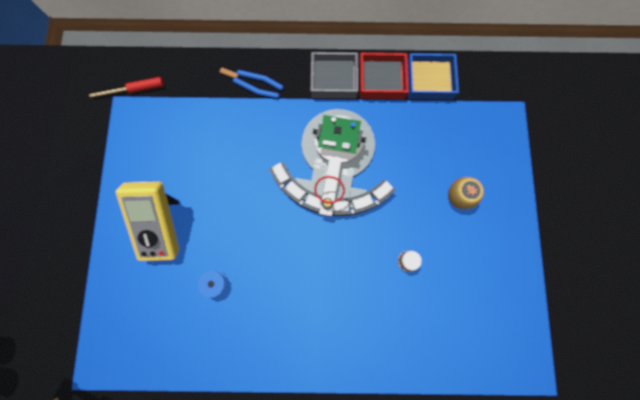

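View pics/side0.png

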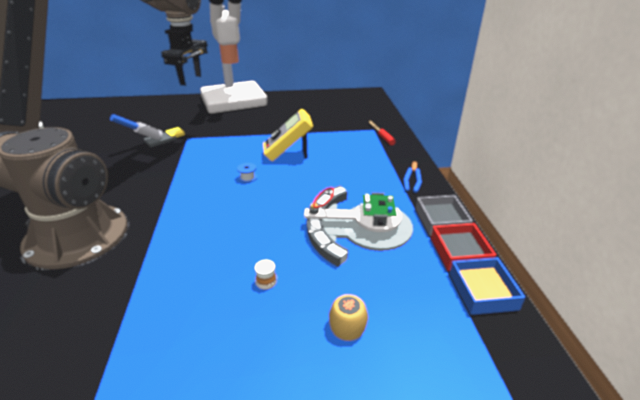

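The top view shows the multimeter on the left (149,217), with the holder in the middle, its ring at (330,188) and the flux jar at (410,261). The side view shows the same layout, with the ring at (322,198). Next I'll work out world positions.

```bash
cat > h.py <<'E'
import numpy as np, cv2
from cell import env, read_camera, search_frame, cut_out
def ray(p,uv,z):
    R=cv2.Rodrigues(np.array(p["rvec"],float))[0]; t=np.array(p["tvec"],float)
    d=R.T@np.array([(uv[0]-p["cx"])/p["fx"],(uv[1]-p["cy"])/p["fy"],1.]); c=-R.T@t
    return c+d*(z-c[2])/d[2]
def proj(p,X):
    K=np.array([[p["fx"],0,p["cx"]],[0,p["fy"],p["cy"]],[0,0,1]])
    return cv2.projectPoints(np.array(X,float).reshape(-1,1,3),np.array(p["rvec"],float),np.array(p["tvec"],float),K,None)[0].reshape(-1,2)
E
python3 - <<'E'
from h import *
for n in ("top","side"):
    p=read_camera(n)
    for t,z in [("holder",15),("board_arm",46),("pull_ring",93),("ring_top",114),("board",78),("multimeter",80),("tip_cleaner",50),("solder_spool",35),("flux_jar",45)]:
        for a in search_frame(t,p)[:1]: print(n,t,a["at"],ray(p,a["at"],z).round(0))
        if t in("board","pull_ring","holder","board_arm"):
            for a in cut_out(t,p)[:1]:
                m=a["region"]; ys,xs=np.nonzero(m); print("  cut",a["at"],m.sum(),xs.min(),xs.max(),ys.min(),ys.max(),ray(p,(xs.mean(),ys.mean()),z).round(0))
    im=p["image"].astype(int); m=(im[:,:,0]>130)&(im[:,:,1]<90)&(im[:,:,2]<100); m[:100]=0; m[:,:200]=0; m[:,420:]=0
    ys,xs=np.nonzero(m); print(n,"red",len(xs),xs.min(),xs.max(),ys.min(),ys.max())
    c=im[120:250,250:420] if n=="top" else im[170:280,290:430]
    cv2.imwrite(f"pics/{n}1.png",cv2.resize(c[:,:,::-1].astype(np.uint8),None,fx=4,fy=4,interpolation=2))
E
```

```text
top holder [334.6, 169.2] [720. -44.  15.]
  cut [331.4, 169.3] 7368 271 394 109 215 [729. -43.  15.]
top board_arm [332.9, 144.1] [776. -38.  46.]
  cut [334.3, 146.3] 2711 313 366 115 215 [752. -46.  46.]
top pull_ring [326.6, 178.2] [676. -23.  93.]
  cut [333.2, 199.1] 146 316 345 189 203 [630. -36.  93.]
top ring_top [320.2, 179.7] [667.  -8. 114.]
top board [334.7, 147.0] [757. -41.  78.]
  cut [335.3, 146.1] 2873 312 366 114 215 [742. -45.  78.]
top multimeter [149.3, 218.2] [581. 380.  80.]
top tip_cleaner [464.1, 191.1] [ 659. -354.   50.]
top solder_spool [215.4, 285.6] [432. 231.  35.]
top flux_jar [410.0, 259.4] [ 496. -218.   45.]
top red 21 316 341 179 203
side holder [353.0, 225.7] [729. -57.  15.]
  cut [354.3, 227.8] 5357 305 411 186 267 [734. -52.  15.]
side board_arm [368.5, 210.8] [773. -37.  46.]
  cut [366.8, 213.6] 2111 304 400 187 231 [754. -40.  46.]
  cut [326.4, 200.0] 143 313 333 188 209 [648. -35.  93.]
side ring_top [351.4, 226.4] [ 698. -181.  114.]
side board [370.5, 215.3] [763. -98.  78.]
  cut [369.3, 212.0] 2140 304 400 187 232 [746. -82.  78.]
side multimeter [291.0, 136.7] [588. 363.  80.]
side tip_cleaner [345.9, 317.9] [ 654. -381.   50.]
side solder_spool [250.1, 170.8] [450. 226.  35.]
side flux_jar [263.3, 276.4] [ 494. -247.   45.]
side red 131 260 393 128 282
```

View pics/top1.png

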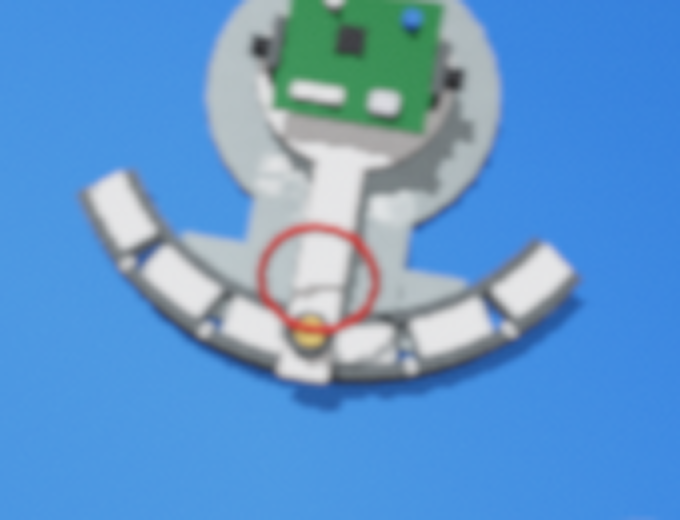

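The crop shows the ring as an ellipse centred near (329.8,190) px with its top at (329.3,177.3). The pin boss is at (327.3,203), the foot's centre is at about (338.3,143.7), and the tick dots are visible. I'll fit the holder pose to these.

```bash
cat >> h.py <<'E'
def c(x,y): return (250+x/4-.375,120+y/4-.375)
def holder(h,P):
    a=h[2]; P=np.atleast_2d(P).astype(float); R=np.array([[np.cos(a),-np.sin(a),0],[np.sin(a),np.cos(a),0],[0,0,1]])
    return P@R.T+[h[0],h[1],0]
E
python3 - <<'E'
from h import *
from scipy.optimize import least_squares
p=read_camera("top"); s=read_camera("side")
k=np.sin(np.radians(50)); q=np.cos(np.radians(50))
# ring: centreline radius 33, extreme left/right/top in crop
obs=[((-145+33*k,0,93+33*q),c(317,229)),((-145,33,93),c(262,277)),((-145,-33,93),c(377,283)),
     ((-145-33*k,0,93-33*q),c(319,328))]
for ang,uv in [(40,(127,263)),(20,(206,330)),(-20,(410,367)),(-40,(509,328))]:
    r=np.radians(ang); obs.append(((-185*np.cos(r),185*np.sin(r),28),c(*uv)))
P=[o[0] for o in obs]; U=np.array([o[1] for o in obs])
f=least_squares(lambda h:(proj(p,holder(h,P))-U).ravel(),[780,-45,0.])
print(f.x, (f.fun.reshape(-1,2)).round(1).tolist())
print("ring centre",holder(f.x,(-145,0,93)),"top",holder(f.x,(-145+25.3,0,114)))
print("foot px",proj(p,holder(f.x,(0,0,8))),"board",proj(p,holder(f.x,(0,0,76))))
print("side ring pred",proj(s,holder(f.x,P[:4])).round(1).tolist())
np.save("hold.npy",f.x)
E
```

```text
[ 7.93527520e+02 -5.01454919e+01 -1.48376307e-01] [[2.3, -0.5], [-0.2, -1.8], [-0.4, 1.2], [-2.0, 0.2], [-0.2, 1.1], [0.1, 0.5], [0.4, -0.6], [-0.0, -0.1]]
ring centre [[650.12071994 -28.7097829   93.        ]] top [[675.14273407 -32.44994453 114.        ]]
foot px [[337.14771694 142.70899101]] board [[338.37117772 132.98432783]]
side ring pred [[332.6, 190.9], [323.1, 190.5], [322.3, 204.9], [313.0, 203.9]]
```

View pics/side1.png

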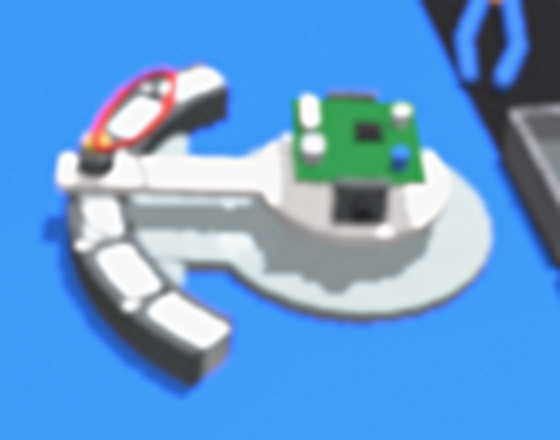

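Residuals are small and the side view agrees: the ring top is at about (333,189), predicted (333,191). The yaw is about -8.5°, and the multimeter is on the left, so the swing is positive. The interface has no tilt command, so I'll move into the clear and check what happens to the tool's lean at the reach limit.

move_arm:
  commands:
    - [[0.4, -1, 0.8], 0.16, -1]
    - [[0.4, -1, 0.8], 0.16, -1]
    - [[0.4, -1, 0.8], 0.16, -1]
    - [[0.4, -1, 0.8], 0.16, -1]
    - [[0.4, -1, 0.8], 0.16, -1]
    - [[0.4, -1, 0.8], 0.16, -1]
    - [[0.4, -1, 0.8], 0.16, -1]
    - [[0.4, -1, 0.8], 0.16, -1]
    - [[0.4, -1, 0.8], 0.16, -1]
    - [[0.4, -1, 0.8], 0.16, -1]
    - [[0.4, -1, 0.8], 0.16, -1]
    - [[0.4, -1, 0.8], 0.16, -1]
    - [[0.4, -1, 0.8], 0.16, -1]
    - [[0.4, -1, 0.8], 0.16, -1]
    - [[0.4, -1, 0.8], 0.16, -1]
    - [[0.4, -1, 0.8], 0.16, -1]
    - [[0.4, -1, 0.8], 0.16, -1]
    - [[0.4, -1, 0.8], 0.16, -1]
    - [[0.4, -1, 0.8], 0.16, -1]
    - [[0.4, -1, 0.8], 0.16, -1]

```text
t: 4.17
eef_pos: [485.0, -26.8, 886.2]
tcp_rot: [3.141, 0.001, 2.994]
ft_force: [0.3, -0.4, 0.8]
opening: 0.006
grip_force: 0.0
```

move_arm:
  commands:
    - [[0, 0, 1], 0, -1]
    - [[0, 0, 1], 0, -1]
    - [[0, 0, 1], 0, -1]
    - [[0, 0, 1], 0, -1]
    - [[0, 0, 1], 0, -1]
    - [[0, 0, 1], 0, -1]
    - [[0, 0, 1], 0, -1]
    - [[0, 0, 1], 0, -1]
    - [[0, 0, 1], 0, -1]
    - [[0, 0, 1], 0, -1]

```text
t: 5.0
eef_pos: [406.9, -20.9, 1029.7]
tcp_rot: [3.137, 0.056, 2.994]
ft_force: [0.1, -0.5, 0.7]
opening: 0.006
grip_force: 0.0
```

```bash
python3 -c "
from cell import env
s=env.state();print(s['t'],s['joints'].round(3),s['eef_pos'],s['tcp_rot'])"
```

```text
5.0 [-0.215  0.347  0.047  0.02   2.691 -1.621] [ 406.92928274  -20.87640904 1029.71593881] [3.13688869 0.05636749 2.99375984]
```

move_arm:
  commands:
    - [[0, 0, -1], 0, -1]
    - [[0, 0, -1], 0, -1]
    - [[0, 0, -1], 0, -1]
    - [[0, 0, -1], 0, -1]
    - [[0, 0, -1], 0, -1]
    - [[0, 0, 0], 0, -1]
    - [[0, 0, 0], 0, -1]

```text
t: 5.58
eef_pos: [411.9, -21.9, 917.0]
tcp_rot: [3.136, 0.053, 2.993]
ft_force: [-0.3, -0.4, 1.8]
opening: 0.002
grip_force: 0.0
```

```bash
python3 -c "
from cell import env
s=env.state();print(s['t'],s['joints'].round(3),s['eef_pos'],s['tcp_rot'])"
```

```text
5.5833 [-0.215  0.088  0.825  0.011  2.177 -1.632] [411.93057609 -21.86652871 916.97435119] [3.13621659 0.05292457 2.99341508]
```

The lean is kept once it is acquired at the reach limit. The most efficient way to build it up is to push horizontally at full reach. I'll do that diagonally, over the empty front-right area.

move_arm:
  commands:
    - [[0.4, -1, -0.25], -0.39, -1]
    - [[0.4, -1, -0.25], -0.39, -1]
    - [[0.4, -1, -0.25], -0.39, -1]
    - [[0.4, -1, -0.25], -0.39, -1]
    - [[0.4, -1, -0.25], -0.39, -1]
    - [[0.4, -1, -0.25], -0.39, -1]
    - [[0.4, -1, -0.25], -0.39, -1]
    - [[0.4, -1, -0.25], -0.39, -1]
    - [[0.4, -1, -0.25], -0.39, -1]
    - [[0.4, -1, -0.25], -0.39, -1]
    - [[0.4, -1, -0.25], -0.39, -1]
    - [[0.4, -1, -0.25], -0.39, -1]
    - [[0.4, -1, -0.25], -0.39, -1]
    - [[0.4, -1, -0.25], -0.39, -1]
    - [[0.4, -1, -0.25], -0.39, -1]
    - [[0.4, -1, -0.25], -0.39, -1]
    - [[0.4, -1, -0.25], -0.39, -1]
    - [[0.4, -1, -0.25], -0.39, -1]
    - [[0.4, -1, -0.25], -0.39, -1]
    - [[0.4, -1, -0.25], -0.39, -1]

```text
t: 7.25
eef_pos: [589.9, -567.6, 700.6]
tcp_rot: [3.137, 0.103, 2.367]
ft_force: [0.4, -0.2, 0.2]
opening: 0.006
grip_force: 0.0
```

move_arm:
  commands:
    - [[0.7, -0.7, 0], 0, -1]
    - [[0.7, -0.7, 0], 0, -1]
    - [[0.7, -0.7, 0], 0, -1]
    - [[0.7, -0.7, 0], 0, -1]
    - [[0.7, -0.7, 0], 0, -1]
    - [[0.7, -0.7, 0], 0, -1]

```text
t: 7.75
eef_pos: [627.8, -607.5, 628.2]
tcp_rot: [3.136, 0.187, 2.369]
ft_force: [0.5, 0.8, -0.2]
opening: 0.002
grip_force: 0.0
```

```bash
cat >> h.py <<'E'
from scipy.spatial.transform import Rotation as Ro
def st():
    s=env.state(); R=Ro.from_euler("xyz",s["tcp_rot"]).as_matrix(); z=R[:,2]
    print(round(s["t"],2),"q",s["joints"].round(3),"tcp",s["eef_pos"].round(1),"tip",(s["eef_pos"]+190*z).round(1),"lean",np.degrees(np.arccos(-z[2])).round(1),"az",np.arctan2(z[1],z[0]).round(3),"yaxis",R[:,1].round(3),"F",s["ft_force"].round(1))
    return s,R
E
python3 -c "
from h import *
st()"
```

```text
7.75 q [-0.846  0.969  0.047  0.02   1.939 -1.636] tcp [ 627.8 -607.5  628.2] tip [ 653.8 -631.4  441.5] lean 10.7 az -0.745 yaxis [0.697 0.717 0.005] F [ 0.5  0.8 -0.2]
```

move_arm:
  commands:
    - [[1, -1, 0.8], 0, -1]
    - [[1, -1, 0.8], 0, -1]
    - [[1, -1, 0.8], 0, -1]
    - [[1, -1, 0.8], 0, -1]
    - [[1, -1, 0.8], 0, -1]
    - [[1, -1, 0.8], 0, -1]
    - [[1, -1, 0.8], 0, -1]
    - [[1, -1, 0.8], 0, -1]
    - [[1, -1, 0.8], 0, -1]
    - [[1, -1, 0.8], 0, -1]

```text
t: 8.58
eef_pos: [636.7, -622.6, 638.8]
tcp_rot: [3.136, 0.438, 2.368]
ft_force: [-0.8, -0.8, 0.3]
opening: 0.003
grip_force: 0.0
```

```bash
python3 -c "
from h import *
st()"
```

```text
8.58 q [-0.852  0.964  0.047  0.039  1.694 -1.636] tcp [ 636.7 -622.6  638.8] tip [ 695.1 -678.1  466.7] lean 25.1 az -0.761 yaxis [0.697 0.717 0.005] F [-0.8 -0.8  0.3]
```

move_arm:
  commands:
    - [[1, -1, 0.8], 0, -1]
    - [[1, -1, 0.8], 0, -1]
    - [[1, -1, 0.8], 0, -1]
    - [[1, -1, 0.8], 0, -1]
    - [[1, -1, 0.8], 0, -1]
    - [[1, -1, 0.8], 0, -1]
    - [[1, -1, 0.8], 0, -1]
    - [[1, -1, 0.8], 0, -1]
    - [[1, -1, 0.8], 0, -1]
    - [[1, -1, 0.8], 0, -1]

```text
t: 9.42
eef_pos: [650.7, -640.7, 640.2]
tcp_rot: [3.135, 0.685, 2.366]
ft_force: [0.5, 0.5, 0.3]
opening: 0.006
grip_force: 0.0
```

```bash
python3 -c "
from h import *
st()"
```

```text
9.42 q [-0.855  0.975  0.047  0.057  1.436 -1.64 ] tcp [ 650.7 -640.7  640.2] tip [ 737.4 -724.1  493.1] lean 39.3 az -0.766 yaxis [0.697 0.717 0.005] F [0.5 0.5 0.3]
```

The lean is 39°. Now I'll carry it over to the ring, turning the azimuth to the holder's x.

move_arm:
  commands:
    - [[-0.27, 1, -0.33], 0.39, -1]
    - [[-0.27, 1, -0.33], 0.39, -1]
    - [[-0.27, 1, -0.33], 0.39, -1]
    - [[-0.27, 1, -0.33], 0.39, -1]
    - [[-0.27, 1, -0.33], 0.39, -1]
    - [[-0.27, 1, -0.33], 0.39, -1]
    - [[-0.27, 1, -0.33], 0.39, -1]
    - [[-0.27, 1, -0.33], 0.39, -1]
    - [[-0.27, 1, -0.33], 0.39, -1]
    - [[-0.27, 1, -0.33], 0.39, -1]
    - [[-0.27, 1, -0.33], 0.39, -1]
    - [[-0.27, 1, -0.33], 0.39, -1]
    - [[-0.27, 1, -0.33], 0.39, -1]
    - [[-0.27, 1, -0.33], 0.39, -1]
    - [[-0.27, 1, -0.33], 0.39, -1]
    - [[-0.27, 1, -0.33], 0.39, -1]
    - [[-0.27, 1, -0.33], 0.39, -1]
    - [[-0.27, 1, -0.33], 0.39, -1]
    - [[-0.27, 1, -0.33], 0.39, -1]
    - [[-0.27, 1, -0.33], 0.39, -1]

```text
t: 11.08
eef_pos: [503.3, -77.2, 458.7]
tcp_rot: [3.137, 0.692, 2.959]
ft_force: [0.9, 0.2, 0.3]
opening: 0.005
grip_force: 0.0
```

```bash
cat >> h.py <<'E'
def go(target_tip):
    s,R=st(); d=np.array(target_tip)-(s["eef_pos"]+190*R[:,2]); print("shift mm",d.round(1)); return d
E
python3 -c "
from h import *
s,R=st(); h=np.load('hold.npy'); d=R[:,2]
for b in (70,0,-45): print(b,holder(h,(-145,0,93))[0]-b*d)
go(holder(h,(-145,0,93))[0]-70*d)"
```

```text
11.08 q [-0.294  0.21   1.903  0.224  0.348 -1.868] tcp [503.3 -77.2 458.7] tip [622.7 -98.3 312.4] lean 39.7 az -0.175 yaxis [0.179 0.984 0.004] F [0.9 0.2 0.3]
70 [606.13311642 -20.92326287 146.89305004]
0 [650.12071994 -28.7097829   93.        ]
-45 [678.39846506 -33.71540291  58.35446783]
11.08 q [-0.294  0.21   1.903  0.224  0.348 -1.868] tcp [503.3 -77.2 458.7] tip [622.7 -98.3 312.4] lean 39.7 az -0.175 yaxis [0.179 0.984 0.004] F [0.9 0.2 0.3]
shift mm [ -16.6   77.4 -165.5]
```

```bash
cat > k.py <<'E'
import numpy as np
from scipy.optimize import least_squares
D=[([1.0614,.4916,1.5595,0,1.0917,-.106],[245.5,574.7,404.1]),([-.215,.347,.047,.02,2.691,-1.621],[406.9,-20.9,1029.7]),
([-.215,.088,.825,.011,2.177,-1.632],[411.9,-21.9,917.]),([-.846,.969,.047,.02,1.939,-1.636],[627.8,-607.5,628.2]),
([-.852,.964,.047,.039,1.694,-1.636],[636.7,-622.6,638.8]),([-.855,.975,.047,.057,1.436,-1.64],[650.7,-640.7,640.2]),
([-.294,.21,1.903,.224,.348,-1.868],[503.3,-77.2,458.7])]
def fk(p,q):
    z0,L1,L2,d,o,x0=p; a=q[1]; b=a+q[2]; s=b+q[4]
    r=x0+L1*np.sin(a)+L2*np.sin(b)+d*np.sin(s); z=z0+L1*np.cos(a)+L2*np.cos(b)+d*np.cos(s)
    c,n=np.cos(q[0]),np.sin(q[0]); return np.array([r*c-o*n,r*n+o*c,z])
if __name__=="__main__":
    f=least_squares(lambda p:np.ravel([fk(p,q)-x for q,x in D]),[200,500,500,120,60,0])
    print(f.x.round(1),f.fun.reshape(-1,3).round(1).tolist())
    p=f.x
    for lean in (30,34,39.7):
      for tcp in ([487,-4,293],[545,-12,220],[545,-12,250],[560,20,220]):
        g=least_squares(lambda v:np.r_[fk(p,[v[0],v[1],v[2],0,v[3]])-tcp,100*(v[1]+v[2]+v[3]-np.pi+np.radians(lean))],[-.2,.4,1.9,.2])
        print(lean,tcp,g.x.round(2),round(g.cost,2))
E
python3 k.py
```

```text
[124.3 607.7 411.9  57.7  68.3   8.7] [[17.1, 35.4, 7.9], [-24.3, 7.2, -11.2], [-15.4, 5.2, 6.8], [0.3, 1.2, 0.4], [-5.0, 4.3, -1.6], [-9.0, 6.8, -4.8], [18.4, -9.4, 2.5]]
30 [487, -4, 293] [-0.15  0.37  2.2   0.05] 0.0
30 [545, -12, 220] [-0.15  0.56  2.13 -0.07] 0.0
30 [545, -12, 250] [-0.15  0.51  2.1   0.01] 0.0
30 [560, 20, 220] [-0.09  0.57  2.09 -0.04] 0.0
34 [487, -4, 293] [-0.15  0.37  2.21 -0.03] 0.0
34 [545, -12, 220] [-0.15  0.56  2.14 -0.15] 0.0
34 [545, -12, 250] [-0.15  0.51  2.11 -0.07] 0.0
34 [560, 20, 220] [-0.09  0.57  2.1  -0.12] 0.0
39.7 [487, -4, 293] [-0.15  0.38  2.22 -0.15] 0.0
39.7 [545, -12, 220] [-0.15  0.56  2.15 -0.26] 0.0
39.7 [545, -12, 250] [-0.15  0.51  2.13 -0.19] 0.0
39.7 [560, 20, 220] [-0.09  0.57  2.11 -0.24] 0.0
```

```bash
cat > k2.py <<'E'
from k import *
from scipy.spatial.transform import Rotation as Ro
def T(R,t): M=np.eye(4);M[:3,:3]=R;M[:3,3]=t;return M
Y=lambda a:Ro.from_euler('y',a).as_matrix(); Z=lambda a:Ro.from_euler('z',a).as_matrix()
def fk3(p,q,full=False):
    z0,L1,L2,d,o,x0,e=p
    M=T(Z(q[0]),[0,0,0])@T(np.eye(3),[x0,o,z0])@T(Y(q[1]),[0,0,0])@T(np.eye(3),[0,0,L1])@T(Y(q[2]),[0,0,0])@T(Z(q[3]),[0,0,0])@T(np.eye(3),[e,0,L2])@T(Y(q[4]),[0,0,0])@T(Z(q[5]),[0,0,0])@T(np.eye(3),[0,0,d])
    return M if full else M[:3,3]
if __name__=="__main__":
    best=min((least_squares(lambda p:np.ravel([fk3(p,q)-x for q,x in D]),x0) for x0 in ([200,500,500,120,60,0,0],[300,600,450,100,60,0,30],[150,450,600,100,60,0,-30],[180,600,570,100,60,0,0])),key=lambda f:f.cost)
    p=best.x; print(p.round(1),best.cost,best.fun.reshape(-1,3).round(1).tolist())
    M=fk3(p,D[-1][0],True); print(M[:3,2],"true dir .628 -.111 -.769")
    d=lambda L,a:np.array([np.sin(L)*np.cos(a),np.sin(L)*np.sin(a),-np.cos(L)])
    for L in (18,22,26,30):
      for tip in ([672,-31,85],[675,-31,100],[660,-30,115]):
        w=d(np.radians(L),-.16); tcp=np.array(tip)-190*w
        g=least_squares(lambda v:np.r_[fk3(p,v)-tcp,300*(fk3(p,v,True)[:3,2]-w),(v[5]+1.7)],[-.2,.4,1.9,.1,.2,-1.7])
        print(L,tip,g.x.round(2),round(g.cost,2))
E
python3 k2.py
```

```text
[1.931e+02 5.878e+02 4.113e+02 7.980e+01 6.370e+01 1.000e-01 4.220e+01] 32.479471289231164 [[2.6, -0.1, -0.0], [-0.9, -1.0, 0.1], [-0.3, -1.6, 0.0], [-0.8, -1.0, 0.1], [-0.8, -0.3, -0.1], [-0.4, 0.5, -0.4], [2.2, 6.8, 0.4]]
[ 0.62841306 -0.11112036 -0.76990213] true dir .628 -.111 -.769
18 [672, -31, 85] [-0.14  0.62  1.78 -0.02  0.43 -1.7 ] 0.0
18 [675, -31, 100] [-0.14  0.6   1.77 -0.02  0.46 -1.7 ] 0.0
18 [660, -30, 115] [-0.14  0.56  1.79 -0.01  0.48 -1.7 ] 0.0
22 [672, -31, 85] [-0.14  0.61  1.83 -0.03  0.32 -1.7 ] 0.0
22 [675, -31, 100] [-0.13  0.59  1.81 -0.03  0.36 -1.7 ] 0.0
22 [660, -30, 115] [-0.14  0.55  1.84 -0.02  0.37 -1.7 ] 0.0
26 [672, -31, 85] [-0.13  0.6   1.88 -0.06  0.21 -1.7 ] 0.0
26 [675, -31, 100] [-0.13  0.58  1.86 -0.05  0.25 -1.7 ] 0.0
26 [660, -30, 115] [-0.13  0.54  1.89 -0.04  0.26 -1.7 ] 0.0
30 [672, -31, 85] [-0.12  0.6   1.93 -0.22  0.1  -1.7 ] 0.0
30 [675, -31, 100] [-0.12  0.58  1.91 -0.13  0.13 -1.7 ] 0.0
30 [660, -30, 115] [-0.13  0.54  1.93 -0.11  0.15 -1.7 ] 0.0
```

The kinematic model now fits well. The wrist's lower limit allows about 26–30° of lean at the ring, which is enough. I'll trim the lean by descending into that limit in free space in front of the holder.

move_arm:
  commands:
    - [[-0.33, 0.26, -0.57], 0, -1]
    - [[-0.33, 0.26, -0.57], 0, -1]
    - [[-0.33, 0.26, -0.57], 0, -1]
    - [[-0.33, 0.26, -0.57], 0, -1]
    - [[-0.33, 0.26, -0.57], 0, -1]
    - [[-0.33, 0.26, -0.57], 0, -1]
    - [[-0.33, 0.26, -0.57], 0, -1]
    - [[-0.33, 0.26, -0.57], 0, -1]

```text
t: 11.75
eef_pos: [440.1, -33.6, 355.3]
tcp_rot: [3.111, 0.667, 2.948]
ft_force: [-0.4, -2.2, 0.9]
opening: 0.006
grip_force: 0.0
```

```bash
python3 -c "
from h import *
st()"
```

```text
11.75 q [-0.237  0.267  2.179  1.083  0.064 -2.686] tcp [440.1 -33.6 355.3] tip [556.5 -50.7 206.1] lean 38.2 az -0.145 yaxis [0.174 0.984 0.024] F [-0.4 -2.2  0.9]
```

move_arm:
  commands:
    - [[-0.2, 0, -0.7], 0, -1]
    - [[-0.2, 0, -0.7], 0, -1]
    - [[-0.2, 0, -0.7], 0, -1]
    - [[-0.2, 0, -0.7], 0, -1]
    - [[-0.2, 0, -0.7], 0, -1]
    - [[-0.2, 0, -0.7], 0, -1]

```text
t: 12.25
eef_pos: [440.2, -37.5, 309.2]
tcp_rot: [3.117, 0.549, 2.959]
ft_force: [0.4, -0.3, -0.4]
opening: 0.005
grip_force: 0.0
```

```bash
python3 -c "
from h import *
st()"
```

```text
12.25 q [-0.245  0.357  2.206  1.062  0.065 -2.686] tcp [440.2 -37.5 309.2] tip [538.6 -51.  147.2] lean 31.5 az -0.136 yaxis [0.169 0.985 0.021] F [ 0.4 -0.3 -0.4]
```

move_arm:
  commands:
    - [[-0.2, 0, -0.7], 0, -1]
    - [[-0.2, 0, -0.7], 0, -1]
    - [[-0.2, 0, -0.7], 0, -1]
    - [[-0.2, 0, -0.7], 0, -1]

```text
t: 12.58
eef_pos: [446.2, -41.4, 278.0]
tcp_rot: [3.114, 0.478, 2.956]
ft_force: [-0.0, -0.1, -0.1]
opening: 0.007
grip_force: 0.0
```

```bash
python3 -c "
from h import *
s,R=st(); h=np.load('hold.npy'); 
go(holder(h,(-150,0,160))[0])"
```

```text
12.58 q [-0.251  0.427  2.207  1.057  0.065 -2.685] tcp [446.2 -41.4 278. ] tip [532.9 -52.5 109.3] lean 27.4 az -0.127 yaxis [0.172 0.985 0.024] F [-0.  -0.1 -0.1]
12.58 q [-0.251  0.427  2.207  1.057  0.065 -2.685] tcp [446.2 -41.4 278. ] tip [532.9 -52.5 109.3] lean 27.4 az -0.127 yaxis [0.172 0.985 0.024] F [-0.  -0.1 -0.1]
shift mm [112.3  24.5  50.7]
```

move_arm:
  commands:
    - [[0.3, 0.15, 0.7], 0, -1]
    - [[0.5, 0.15, 0.5], 0, -1]
    - [[0.6, 0.15, 0.2], 0, -1]
    - [[0.6, 0.15, 0], 0, -1]
    - [[0.6, 0.15, 0], 0, -1]
    - [[0.5, 0.15, 0], 0, -1]
    - [[0, 0, 0], 0, -1]
    - [[0, 0, 0], 0, -1]

```text
t: 13.25
eef_pos: [518.2, -20.7, 294.0]
tcp_rot: [3.101, 0.482, 2.957]
ft_force: [-0.5, 0.2, 0.0]
opening: 0.004
grip_force: 0.0
```

Run:
```python
from h import *
h=np.load('hold.npy'); go(holder(h,(-167,0,146))[0])
for n in ("top","side"):
    p=read_camera(n); im=p["image"]
    c_=im[120:250,250:420] if n=="top" else im[150:260,270:410]
    cv2.imwrite(f"pics/{n}2.png",cv2.resize(c_[:,:,::-1],None,fx=4,fy=4,interpolation=2))
```

```text
13.25 q [-0.173  0.466  2.031  0.214  0.166 -1.772] tcp [518.2 -20.7 294. ] tip [606.1 -29.3 125.8] lean 27.7 az -0.098 yaxis [0.165 0.986 0.036] F [-0.5  0.2  0. ]
shift mm [22.3  3.9 20.2]
```

View pics/side2.png

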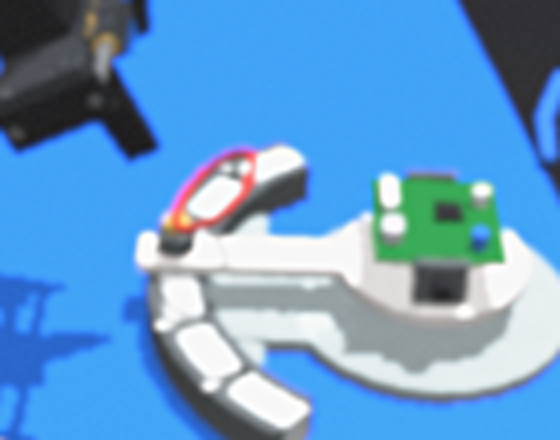

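View pics/top2.png

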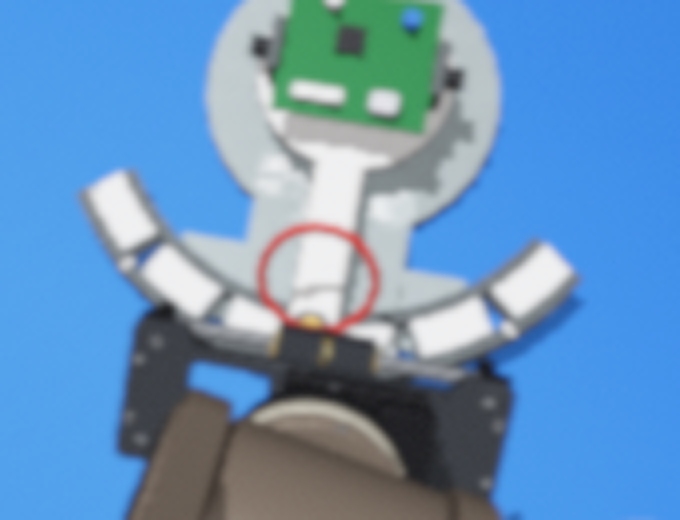

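The side view shows the tips at crop (140,150), ahead of and above the ring. The top view shows the closed fingers as a dark block at crop (275–375, 330–370), just outside the ring. I'll check the projected tip against the pictures.

Run:
```python
from h import *
s,R=st(); t=s["eef_pos"]
p=read_camera("top"); q=read_camera("side")
for a in (190,171,140,112):
    for y in (-12,0,12):
        X=t+R@[0,y,a]; u=proj(p,X)[0]; v=proj(q,X)[0]
        print(a,y,X.round(0),"top crop",((u-[250,120])*4).round(0),"side crop",((v-[270,150])*4).round(0))
```

```text
13.35 q [-0.174  0.465  2.033  0.214  0.166 -1.772] tcp [517.5 -21.  294.2] tip [605.3 -29.6 126. ] lean 27.7 az -0.098 yaxis [0.166 0.985 0.036] F [-1.4  0.1  0. ]
190 -12 [603. -41. 126.] top crop [341. 348.] side crop [140. 163.]
190 0 [605. -30. 126.] top crop [319. 344.] side crop [141. 152.]
190 12 [607. -18. 126.] top crop [298. 340.] side crop [143. 141.]
171 -12 [595. -41. 142.] top crop [341. 359.] side crop [125. 141.]
171 0 [597. -29. 143.] top crop [318. 355.] side crop [127. 130.]
171 12 [599. -17. 143.] top crop [296. 351.] side crop [129. 119.]
140 -12 [580. -39. 170.] top crop [340. 378.] side crop [101. 103.]
140 0 [582. -27. 170.] top crop [317. 373.] side crop [103.  93.]
140 12 [584. -15. 171.] top crop [294. 369.] side crop [105.  82.]
112 -12 [567. -38. 195.] top crop [339. 396.] side crop [78. 68.]
112 0 [569. -26. 195.] top crop [315. 391.] side crop [80. 58.]
112 12 [571. -14. 195.] top crop [291. 387.] side crop [82. 48.]
```

Run:
```python
from h import *
a=cv2.imread("pics/top2.png"); b=cv2.imread("pics/side2.png")
a=cv2.resize(a[290:420,240:420],(540,390)); b=cv2.resize(b[40:190,0:200],(520,390))
x=np.hstack([a,b])[:, :]; cv2.imwrite("pics/z3.png",cv2.resize(cv2.convertScaleAbs(x,alpha=1.8,beta=30),(800,295)))
```

```text
(no output)
```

View pics/z3.png

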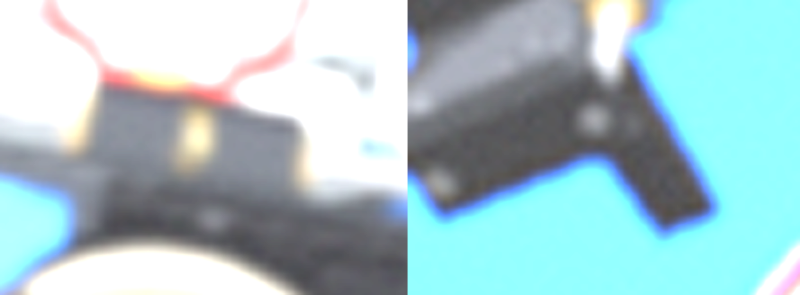

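The tips show about 4 mm further to -y than the state says, and the closed fingers look about 45 mm wide, so centring matters. I'll move to 50 mm before the ring's centre on the insertion line.

move_arm:
  commands:
    - [[0.1, 0.1, 0.2], 0, -1]
    - [[0.2, 0.1, 0.17], 0, -1]
    - [[0.2, 0.08, 0], 0, -1]
    - [[0.23, 0, 0], 0, -1]
    - [[0, 0, 0], 0, -1]
    - [[0, 0, 0], 0, -1]

```text
t: 13.95
eef_pos: [540.0, -12.7, 305.6]
tcp_rot: [3.101, 0.483, 2.956]
ft_force: [-0.6, -0.0, 0.3]
opening: 0.002
grip_force: 0.0
```

Run:
```python
from h import *
s,R=st(); h=np.load('hold.npy'); t=s["eef_pos"]; p=read_camera("top")
go(holder(h,(-168,0,137))[0]+[0,4,0])
print("tip px",[((proj(p,t+R@[x,y,190])[0]-[290,160])*10).round(0).tolist() for x,y in((10,0),(-10,0),(0,12),(0,-12))], "ring centre",((proj(p,holder(h,(-145,0,93)))-[290,160])*10).round(0))
cv2.imwrite("pics/t4.png",cv2.resize(cv2.convertScaleAbs(p["image"][160:220,290:370,::-1],alpha=1.4,beta=20),None,fx=10,fy=10,interpolation=2))
```

```text
13.95 q [-0.149  0.47   1.971  0.11   0.218 -1.645] tcp [540.  -12.7 305.6] tip [628.  -21.4 137.4] lean 27.8 az -0.099 yaxis [0.166 0.985 0.036] F [-0.6 -0.   0.3]
14.0 q [-0.149  0.47   1.971  0.109  0.218 -1.645] tcp [539.8 -12.6 305.5] tip [627.8 -21.3 137.3] lean 27.7 az -0.099 yaxis [0.166 0.985 0.036] F [-0.5  0.4  0.5]
shift mm [-0.4  0.  -0.3]
tip px [[354.0, 391.0], [370.0, 303.0], [307.0, 337.0], [417.0, 357.0]] ring centre [[392. 294.]]
```

View pics/t4.png

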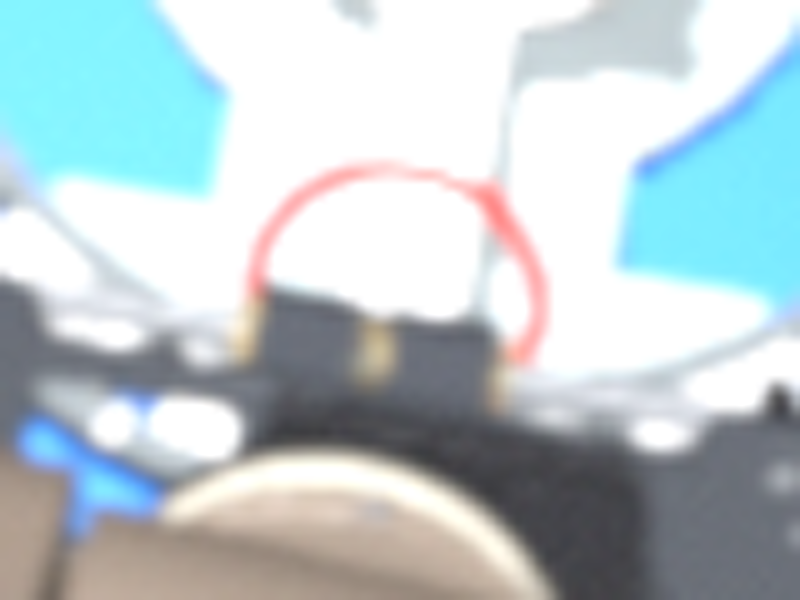

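The tip edge spans (262,288)–(495,325), which is about 50 mm wide. Its centre is within 2 mm of the prediction. I'll settle the finger width with a model overlay in the side view.

Run:
```python
from h import *
s,R=st(); t=s["eef_pos"]
def panel(n,x0,y0,w,hh,f):
    p=read_camera(n); im=cv2.resize(cv2.convertScaleAbs(p["image"][y0:y0+hh,x0:x0+w,::-1],alpha=1.3,beta=15),None,fx=f,fy=f,interpolation=2)
    for W,col in((12,(0,200,0)),(25,(255,0,255))):
        P={}
        for a in(150,190):
            P[a]=((proj(p,[t+R@[x,y,a] for x,y in((-10,-W),(10,-W),(10,W),(-10,W))])-[x0,y0]+.5)*f).astype(int)
            cv2.polylines(im,[P[a]],True,col,1)
        for i in range(4): cv2.line(im,tuple(map(int,P[150][i])),tuple(map(int,P[190][i])),col,1)
    return im
cv2.imwrite("pics/o5.png",np.hstack([panel("top",300,165,44,44,9),panel("side",290,165,44,44,9)]))
```

```text
14.0 q [-0.149  0.47   1.971  0.109  0.218 -1.645] tcp [539.8 -12.6 305.5] tip [627.8 -21.3 137.3] lean 27.7 az -0.099 yaxis [0.166 0.985 0.036] F [-0.5  0.4  0.5]
```

View pics/o5.png

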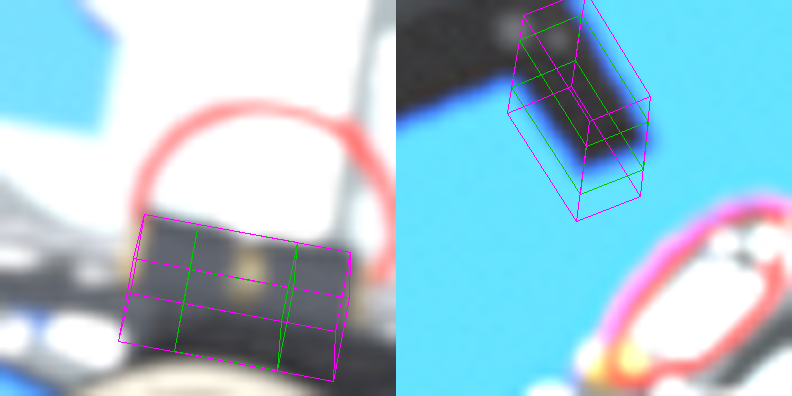

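The side view fits fingers 24 mm wide. The wide panel in the top view is the gripper's body above them, so clearance in the ring is generous. Inserting along the tool axis.

move_arm:
  commands:
    - [[0.19, -0.04, -0.37], 0, -1]
    - [[0.19, -0.04, -0.37], 0, -1]
    - [[0.19, -0.04, -0.37], 0, -1]
    - [[0.19, -0.04, -0.37], 0, -1]
    - [[0, 0, 0], 0, -1]

```text
t: 14.52
eef_pos: [563.6, -17.6, 258.4]
tcp_rot: [3.101, 0.48, 2.956]
ft_force: [-0.6, 0.8, -0.6]
opening: 0.003
grip_force: 0.0
```

move_arm:
  commands:
    - [[0.19, -0.04, -0.37], 0, -1]
    - [[0.19, -0.04, -0.37], 0, -1]
    - [[0, 0, 0], 0, -1]
    - [[0, 0, 0], 0, -1]

```text
t: 14.85
eef_pos: [574.3, -19.7, 238.6]
tcp_rot: [3.101, 0.482, 2.956]
ft_force: [0.2, 0.0, 0.0]
opening: 0.003
grip_force: 0.0
```

```bash
cat >> h.py <<'E'
def hk():
    s,R=st(); h=np.load('hold.npy'); tip=s["eef_pos"]+190*R[:,2]; a=h[2]
    M=np.array([[np.cos(a),np.sin(a),0],[-np.sin(a),np.cos(a),0],[0,0,1]]); th=M@(tip-[h[0],h[1],0]); d=M@R[:,2]
    n=np.array([-d[2],d[0]]); n/=np.hypot(*n); n=np.abs(n)
    print("tip holder",th.round(1),"dist to top bar",(((np.array([-119.7,114])-th[[0,2]])@n)-13).round(1),"past",((th[[0,2]]-[-119.7,114])@d[[0,2]]).round(1))
E
python3 -c "
from h import *
hk()"
```

```text
14.85 q [-0.153  0.615  1.933  0.226  0.113 -1.766] tcp [574.3 -19.7 238.6] tip [662.2 -28.3  70.4] lean 27.7 az -0.098 yaxis [0.166 0.985 0.036] F [0.2 0.  0. ]
tip holder [-133.1    2.1   70.4] dist to top bar 19.2 past 32.4
```

move_arm:
  commands:
    - [[0.15, -0.02, 0.08], 0, -1]
    - [[0.15, -0.02, 0.08], 0, -1]
    - [[0.15, -0.02, 0.08], 0, -1]
    - [[0, 0, 0], 0, -1]
    - [[0, 0, 0], 0, -1]

```text
t: 15.27
eef_pos: [587.9, -21.5, 246.8]
tcp_rot: [3.101, 0.484, 2.956]
ft_force: [-1.3, -0.4, 0.2]
opening: 0.005
grip_force: 0.4
```

move_arm:
  commands:
    - [[0, 0, 0.1], 0, -1]
    - [[0, 0, 0.1], 0, -1]
    - [[0, 0, 0], 0, -1]
    - [[0, 0, 0], 0, -1]

```text
t: 15.6
eef_pos: [587.5, -21.5, 252.3]
tcp_rot: [3.101, 0.482, 2.956]
ft_force: [-3.9, -0.2, -5.0]
opening: 0.002
grip_force: 2.2
```

```bash
python3 -c "
from h import *
hk()"
```

```text
15.6 q [-0.152  0.605  1.893  0.156  0.162 -1.695] tcp [587.5 -21.5 252.3] tip [675.4 -30.2  84.1] lean 27.7 az -0.098 yaxis [0.166 0.985 0.036] F [-3.9 -0.2 -5. ]
tip holder [-119.7    2.3   84.1] dist to top bar 0.9 past 26.5
```

Contact is made (-5 N in z). Lifting straight up.

move_arm:
  commands:
    - [[0, 0, 0.1], 0, -1]
    - [[0, 0, 0.1], 0, -1]
    - [[0, 0, 0.1], 0, -1]
    - [[0, 0, 0], 0, -1]

```text
t: 15.93
eef_pos: [587.6, -21.4, 261.8]
tcp_rot: [3.101, 0.483, 2.956]
ft_force: [-4.6, -0.7, -5.1]
opening: 0.003
grip_force: 3.3
```

move_arm:
  commands:
    - [[0, 0, 0.1], 0, -1]
    - [[0, 0, 0.1], 0, -1]
    - [[0, 0, 0.1], 0, -1]
    - [[0, 0, 0], 0, -1]
    - [[0, 0, 0], 0, -1]

```text
t: 16.35
eef_pos: [587.6, -21.4, 270.5]
tcp_rot: [3.101, 0.483, 2.956]
ft_force: [-6.2, -0.4, -6.2]
opening: 0.004
grip_force: 3.7
```

Run:
```python
from h import *
hk()
h=np.load('hold.npy'); p=read_camera("side"); im=p["image"].astype(int)
m=(im[:,:,0]-im[:,:,1]>60)&(im[:,:,0]-im[:,:,2]>40); m2=np.zeros_like(m); m2[165:225,295:350]=1; ys,xs=np.nonzero(m&m2)
print("red",len(xs),xs.min(),xs.max(),ys.min(),ys.max(), "mean",xs.mean(),ys.mean())
k=np.radians(np.arange(0,360,5))
for dz in(0,12,20): 
    P=np.c_[-145+33*np.sin(np.radians(50))*np.cos(k),33*np.sin(k),93+dz+33*np.cos(np.radians(50))*np.cos(k)]
    u=proj(p,holder(h,P)); print(dz,u.min(0).round(1),u.max(0).round(1))
```

```text
16.35 q [-0.152  0.576  1.881  0.125  0.202 -1.664] tcp [587.6 -21.4 270.5] tip [675.6 -30.1 102.4] lean 27.7 az -0.098 yaxis [0.166 0.985 0.036] F [-6.2 -0.4 -6.2]
tip holder [-119.6    2.4  102.4] dist to top bar -7.7 past 10.3
red 94 313 334 181 200 mean 325.6276595744681 191.7659574468085
0 [313.  187.9] [332.6 207.3]
12 [313. 184.] [332.7 203.5]
20 [313.  181.4] [332.8 200.9]
```

The ring is up by about 20 mm (image rows 181–200, as predicted). Now the swing along the arc about the pivot, in two halves, turning with the arm.

move_arm:
  commands:
    - [[0.03, 0.2, 0], -0.36, -1]
    - [[0.036, 0.2, 0], -0.36, -1]
    - [[0.042, 0.2, 0], -0.36, -1]
    - [[0.047, 0.196, 0], -0.36, -1]
    - [[0.053, 0.194, 0], -0.36, -1]
    - [[0.058, 0.192, 0], -0.36, -1]
    - [[0, 0, 0], 0, -1]

```text
t: 16.98
eef_pos: [596.0, 14.8, 270.5]
tcp_rot: [3.101, 0.483, 2.782]
ft_force: [-3.6, 1.2, -6.7]
opening: 0.006
grip_force: 3.0
```

```bash
cat >> h.py <<'E'
from scipy.optimize import least_squares
def armangle():
    """arm angle and lift: fit the projected ring to red pixels in the side and top pictures"""
    h=np.load('hold.npy'); k=np.radians(np.arange(0,360,2)); S=[]
    for n in("side","top"):
        p=read_camera(n); im=p["image"].astype(int); m=(im[:,:,0]-im[:,:,1]>60)&(im[:,:,0]-im[:,:,2]>40)
        c0=proj(p,holder(h,(-145,20,105)))[0]; ys,xs=np.nonzero(m); g=np.hypot(xs-c0[0],ys-c0[1])<35
        S.append((p,np.c_[xs,ys][g]))
    def res(v,pp=None):
        th,dz=v; r=-145+33*np.sin(np.radians(50))*np.cos(k); y=33*np.sin(k); z=93+dz+33*np.cos(np.radians(50))*np.cos(k)
        P=holder(h,np.c_[r*np.cos(th)+y*np.sin(th),-r*np.sin(th)+y*np.cos(th),z]); o=[]
        for p,X in S:
            u=proj(p,P); o.append(np.hypot(*(X[:,None]-u[None]).transpose(2,0,1)).min(1))
        return np.concatenate(o)
    f=min((least_squares(res,[t0,d0],loss="soft_l1",diff_step=1e-3) for t0 in(0.05,.2,.35) for d0 in(2.,18.)),key=lambda f:f.cost)
    print("theta %.3f lift %.1f resid %.2f px n"%(f.x[0],f.x[1],np.median(f.fun)),[len(X) for _,X in S])
E
python3 -c "
from h import *
hk(); armangle()"
```

```text
16.98 q [-0.073  0.587  1.857 -0.399  0.239 -0.929] tcp [596.   14.8 270.5] tip [681.3  -8.9 102.4] lean 27.8 az -0.272 yaxis [0.333 0.942 0.036] F [-3.6  1.2 -6.7]
tip holder [-117.1   24.2  102.4] dist to top bar -9.9 past 11.5
theta 0.219 lift 16.7 resid 0.69 px n [86, 0]
```

move_arm:
  commands:
    - [[0.064, 0.19, 0], -0.36, -1]
    - [[0.07, 0.19, 0], -0.36, -1]
    - [[0.076, 0.186, 0], -0.36, -1]
    - [[0.082, 0.184, 0], -0.36, -1]
    - [[0.088, 0.18, 0], -0.36, -1]
    - [[0.093, 0.18, 0], -0.36, -1]
    - [[0, 0, 0], 0, -1]
    - [[0, 0, 0], 0, -1]

```text
t: 17.75
eef_pos: [610.0, 47.3, 270.4]
tcp_rot: [3.1, 0.483, 2.612]
ft_force: [-3.1, 4.7, -6.1]
opening: 0.006
grip_force: 3.4
```

```bash
python3 -c "
from h import *
hk(); armangle()
h=np.load('hold.npy')
s,R=st(); tip=s['eef_pos']+190*R[:,2]; v=tip[:2]-h[:2]; print('finger bearing', -(np.arctan2(v[1],v[0])-np.pi-h[2])%(2*np.pi), np.hypot(*v))
"
```

```text
17.75 q [-0.004  0.607  1.809 -0.628  0.342 -0.501] tcp [610.   47.3 270.4] tip [690.1   9.5 102.3] lean 27.8 az -0.441 yaxis [0.488 0.872 0.037] F [-3.1  4.7 -6.1]
tip holder [-111.1   43.7  102.3] dist to top bar -15.4 past 14.2
theta 0.443 lift 13.3 resid 0.73 px n [72, 0]
17.85 q [-0.004  0.607  1.809 -0.629  0.342 -0.5  ] tcp [609.9  47.2 270.4] tip [690.    9.3 102.3] lean 27.8 az -0.441 yaxis [0.489 0.872 0.037] F [-3.7  4.8 -6.9]
finger bearing 0.3732364739116551 119.39224270450546
```

```bash
cat >> h.py <<'E'
def boardang(im):
    i=im.astype(int); m=((i[:,:,1]-i[:,:,0]>30)&(i[:,:,1]-i[:,:,2]>25)).astype(np.uint8); m[:, :290]=0; m[:,390:]=0; m[180:]=0
    m=cv2.morphologyEx(m,cv2.MORPH_CLOSE,np.ones((9,9))); c_=max(cv2.findContours(m,0,1)[0],key=cv2.contourArea)
    return c_[:,0].astype(float)
def boardfit(p,im):
    h=np.load('hold.npy'); C=boardang(im)
    def res(v):
        t=v[0]; sx,sy=v[3],v[4]; Q=[(sx,sy),(-sx,sy),(-sx,-sy),(sx,-sy)]
        Pm=np.array([(v[1]+a*np.cos(t)+b*np.sin(t),v[2]-a*np.sin(t)+b*np.cos(t),76) for a,b in Q]); u=proj(p,holder(h,Pm)).astype(np.float32)
        return np.array([cv2.pointPolygonTest(u.reshape(-1,1,2),(float(a),float(b)),True) for a,b in C])
    f=min((least_squares(res,[t0,0,0,42,46],loss="soft_l1",diff_step=1e-3,x_scale=[.1,5,5,5,5]) for t0 in(0,.2,.4)),key=lambda f:f.cost)
    return f.x,np.abs(f.fun).mean()
def bf():
    p=read_camera("top"); 
    for im in (cv2.imread("pics/top0.png")[:,:,::-1],p["image"]):
        x,e=boardfit(p,im); print("board theta",x.round(3),e.round(2))
E
python3 -c "
from h import *
bf()"
```

```text
board theta [ 9.0000e-03 -1.6310e+00 -2.0470e+00  3.9843e+01  4.4988e+01] 0.33
board theta [ 0.368 -1.577 -1.623 40.248 45.195] 0.29
```

The board-outline fit gives θ ≈ 0.36, within about 1.5 mm of the slot at the pin. I'll nudge back slightly and lower.

move_arm:
  commands:
    - [[-0.02, -0.03, 0], 0, -1]
    - [[0, 0, -0.1], 0, -1]
    - [[0, 0, -0.1], 0, -1]
    - [[0, 0, -0.1], 0, -1]
    - [[0, 0, -0.1], 0, -1]
    - [[0, 0, -0.1], 0, -1]
    - [[0, 0, -0.1], 0, -1]
    - [[0, 0, -0.1], 0, -1]
    - [[0, 0, -0.1], 0, -1]
    - [[0, 0, 0], 0, -1]
    - [[0, 0, 0], 0, -1]

```text
t: 18.82
eef_pos: [609.9, 46.0, 247.1]
tcp_rot: [3.1, 0.485, 2.61]
ft_force: [0.1, -0.4, -1.0]
opening: 0.004
grip_force: 0.1
```

```bash
python3 -c "
from h import *
hk(); bf(); armangle()"
```

```text
18.82 q [-0.006  0.642  1.823 -0.725  0.302 -0.399] tcp [609.9  46.  247.1] tip [690.2   8.   79.1] lean 27.9 az -0.442 yaxis [0.49  0.871 0.037] F [ 0.1 -0.4 -1. ]
tip holder [-110.8   42.3   79.1] dist to top bar -5.2 past 34.8
board theta [ 9.0000e-03 -1.6310e+00 -2.0470e+00  3.9843e+01  4.4988e+01] 0.33
board theta [ 0.358 -1.628 -1.59  40.238 45.151] 0.29
theta 0.398 lift -4.4 resid 0.64 px n [82, 0]
```

move_arm:
  commands:
    - [[-0.15, 0.08, 0], 0, -1]
    - [[-0.15, 0.08, 0], 0, -1]
    - [[0, 0, 0], 0, -1]
    - [[-0.2, 0.094, 0.417], 0, -1]
    - [[-0.2, 0.094, 0.417], 0, -1]
    - [[-0.2, 0.094, 0.417], 0, -1]
    - [[-0.2, 0.094, 0.417], 0, -1]
    - [[-0.2, 0.094, 0.417], 0, -1]
    - [[-0.2, 0.094, 0.417], 0, -1]
    - [[-0.2, 0.094, 0.417], 0, -1]
    - [[-0.2, 0.094, 0.417], 0, -1]
    - [[-0.2, 0, 0.6], 0, -1]
    - [[-0.2, 0, 0.6], 0, -1]
    - [[-0.2, 0, 0.6], 0, -1]
    - [[-0.2, 0, 0.6], 0, -1]
    - [[0, 0, 0], 0, -1]

```text
t: 20.3
eef_pos: [527.6, 74.0, 422.1]
tcp_rot: [3.098, 0.487, 2.609]
ft_force: [0.9, -0.3, 0.3]
opening: 0.008
grip_force: 0.0
```

Run:
```python
from h import *
hk(); bf(); armangle()
a=read_camera("top")["image"][130:220,280:380,::-1]; b=read_camera("side")["image"][165:255,290:390,::-1]
cv2.imwrite("pics/end.png",cv2.resize(np.hstack([a,b]),None,fx=4,fy=4,interpolation=2))
```

```text
20.3 q [ 0.049  0.306  1.846 -0.409  0.588 -0.704] tcp [527.6  74.  422.1] tip [608.4  36.  254.4] lean 28.0 az -0.439 yaxis [0.489 0.871 0.039] F [ 0.9 -0.3  0.3]
tip holder [-195.8   57.8  254.4] dist to top bar -9.0 past -158.2
board theta [ 9.0000e-03 -1.6310e+00 -2.0470e+00  3.9843e+01  4.4988e+01] 0.33
board theta [ 0.357 -1.63  -1.592 40.239 45.152] 0.29
theta 0.354 lift -1.0 resid 0.47 px n [69, 124]
```

View pics/end.png

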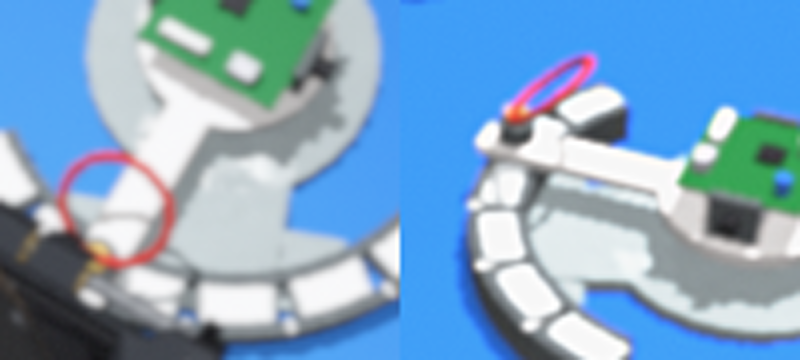

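The arm stands one slot to the left. The two-view ring fit gives θ 0.354 and lift about 0. In the side view the ring, at crop (555,85), sits down on the boss, so the pin is home. The fingers are clear, so I'm handing in.

```bash
python3 -c "
from cell import env
print(env.job_done())"
```

```text
the job is handed in; nothing more can be done
None
```

I lifted the pin out of the middle slot, swung the arm one slot towards the multimeter (left, about 0.35 rad) and let it drop home. The fingers are out of the ring and the job is handed in; no verdict came back. I leaned the fingers only 28°, just under the advised 30–50°, because of a wrist joint limit.

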